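# Close the split tube clamp on the tube and hold it shut

## Robot

A 6-joint arm with a two-finger parallel gripper is mounted at the origin on the work surface; the furniture and walls round the work are solid. World frame = base frame: x ahead of the robot, y to its left, z up, the work surface at z = 0. Lengths are in m, angles in degrees, forces in N, time in s.
With the tool pointing down it reaches from about 0.25 to 0.725 m from the base axis. Payload 9.7 kg.
Tool frame: the origin (TCP) lies midway between the tips of the shut fingers; the grasp point (between the pads) lies 19 mm behind it; z points along the fingers, y is the line along which they close (so a half turn about z gives the same grasp; the last joint's range is limited). The gripper opens to 85 mm and grips with 20 to 120 N. Pads are 22 mm wide; open, the fingers measure 114 mm over their backs; the gripper's body (76 mm by 85 mm) begins 54 mm behind the grasp point. The pads swing forward as they close: fully open they stand 13 mm farther back than shut.
Start: joints at [76.948, 4.979, 10.078, 95.1, 0, 90], TCP at [0.124, 0.536, 0.231] pointing down, gripper open.
Joint ranges: [-179.16, 179.16], [-48.56, 103.87], [-65.8, 70.77], [-126.05, 130.52], [-82.76, 87.17], [-180, 180]. Speed limits (degrees/s): [127.2, 127.2, 147.25, 180, 180, 180].

## Interface

Orientations are given as [roll, pitch, yaw] about the fixed x, y, z axes, in that order (R = Rz(yaw) Ry(pitch) Rx(roll)).
In Python, from workcell import bot gives the robot as it stands.
- The arm moves only by the shell command python3 -m crank 'ROWS' [FORCE]. ROWS is JSON, a list of rows, each an object with "gripper": the finger opening in mm, from 0 to 85.4; "travel": the shift along the tool's x, y, z in mm, a list of three; "twist": the turn, a rotation vector about the tool's x, y, z in rad, a list of three. In form: [{"gripper": gripper, "travel": [tx, ty, tz], "twist": [rx, ry, rz]}, ...]. A call has 1 to 12 rows; each row shifts and turns the commanded pose from where the row before left it, along the tool's axes as they then stand; what a row does not reach is not made up. A row lasts 1/8 s, in which the tool goes at most 62.5 mm and 10.7 degrees, less where a joint would pass 70% of its speed; a pose out of reach is approached as far as the arm can. A call is refused whole if a number of a shift passes 62.5 or a number of a turn 0.188, either way. A call with a gripper value outside its range is refused whole. The fingers move at their own pace and stop on an object; FORCE is the grip in N (left out, the last holds). Time passes only in rows, so rows that do not move let the fingers close. It gives the time, the measured TCP pose, the force, the opening and the grip force at its end, in the units of the state.
- bot.get_obs(): the state, without advancing time (a new reading comes with each control period).
- bot.camera(name): name is "scene" or "top"; returns the picture (384x512x3 uint8, red, green, blue); there is no depth.
- bot.calibration(name): a dict with "vfov" (degrees; the focal length in pixels is half the picture's height over the tangent of half this angle, whatever the lens; pixels are square), "cx", "cy" (the principal point, pixels), "k1" (the pictures are not rectified: a ray, as slopes to the right and down, at radius r is drawn at 1 + k1 r^2 times it, then the intrinsics apply), "camera_from_world" (4x4, takes a point from world to camera coordinates). Camera axes: x right, y down, z forward; pixel columns grow to the right and rows downward; lengths in m; the calibration is good to about 2 mm. A picture is of the moment at which its call begins. calibration takes no time and is no camera call.
- bot.job_done(): hands the job in; it is judged then, once.
The state is a dict: "time": time; "q": joint angles; "qd": joint speeds; "joint_efforts": joint torques, N m; "ee_pos": TCP position; "tcp_rot": TCP orientation; "wrist_force": force on the tool from outside, world axes, zero at the start; "torque": the same for the moment, N m; "opening": finger opening in m; "grasp_force": force on a finger pad.
Only numpy, scipy, OpenCV 4.12 (cv2) and the standard library are available. Lean on these libraries where they do the work, as an engineer would, in place of code of your own. Each camera call takes 0.05 s, during which the arm holds its last target. There are 200 camera calls.

## Task

Lay the longest loose square tube (120 mm) fully down in the nest of the lower clamp half with its end butted against the end stop. Then take the upper half by its handle, set it over the tube onto the two dowels, press it down against its sprung pads until the two halves meet flush, and keep it pressed shut: the job ends with you still holding it closed, so that a workmate can run in the clamp screws. Leave the other loose things where they lie.

Things in the scene. Friction and masses are not known exactly. Their poses are not given: they have to be found in the camera images.
- tube: The workpiece: a straight piece of dark square steel tube, 29 x 29 mm across the flats, 120 mm long, 0.17 kg, lying loose on the table. Origin at the centre of its underside, y along the tube, z up. A shorter piece of the same tube with one slanted end lies about too and is not wanted.
- lower_half: Lower clamp half, fixed: a dark steel plate 150 x 170 x 10 mm on the table carries an aluminium block 97 (x) by 96 (y) mm, whose flat top (the split face) is 35 mm above the table. A channel for the tube, the nest, runs along y right through its middle; an end stop stands on the plate beyond the block's +y end. Origin on the table under the block's centre, y along the nest towards the stop, z up.
- nest (a point): Centre of the nest's floor, 25 mm above the table: the tube's origin lies here when it is seated and butted. The nest is 31.5 mm wide and 10 mm deep (4 mm chamfers at its mouth), so a seated tube stands 19 mm above the split face. Axes as lower_half.
- split_face (a point): Centre of the lower half's split face, 35 mm above the table; the upper half's origin lies here when the clamp is shut. Axes as lower_half.
- stop_face (a point): Middle of the flat face of the end stop that the tube's end butts against: 60 mm from the nest's centre along +y, 38 mm above the table. The stop is an upright steel bracket 40 mm wide, 8 mm thick, its top 46 mm above the table. Axes as lower_half.
- dowel_a (a point): Top of one of the two upright steel dowels of the lower half: 12 mm thick, the last 8 mm tapered to 5 mm, 26 mm high above the split face, at x = +34, y = +28 mm in lower_half.
- dowel_b (a point): Top of the other dowel, the same, at x = -34, y = -28 mm in lower_half.
- upper_half: Upper clamp half, loose, right way up, 0.47 to 0.66 kg: aluminium block 97 (x) by 96 (y) by 32 mm, channel 33 mm wide and 22 mm deep along y in its underside, two 13.6 mm dowel bores right through at (34, 28) and (-34, -28) mm, smaller screw holes in the other corners, handle on top. Fits either way round (half a turn). Origin: centre of its underside, y along the channel, z up.
- handle (a point): Centre of the black bridge handle's bar on the upper half, 63 mm above that half's underside, above its centre. The bar is 16 mm thick (x), 66 mm long (y), 14 mm high; 24 mm of room under it. Axes as upper_half.
- pad_stem (a point): Top of one of two steel stems of the spring-loaded rubber pads in the upper half's roof (y = +41 and -41 mm). The pads bear on the tube: left alone the half rides 5 mm too high. To shut it, push about 3 N at first, 10 N at the end, besides its weight. The stems show 1 mm above two round bushes and rise 5 mm more as it shuts.
- short_offcut: bystander: the shorter tube offcut, 29 x 74 x 29 mm, one slanted end; origin at the centre of its underside
- block_123: bystander: a bright drilled steel setup block, 51 x 76 x 25 mm; origin at the centre of its underside
- flat_tab: bystander: a dark flat steel bar tab, 38 x 90 x 10 mm; origin at the centre of its underside
- marker: bystander: a paint marker pen, 17 x 134 x 17 mm; origin at the centre of its underside
Mind the look-alikes: they are no part of the job. What is shaped like the tube but purple or white is not meant.

How it is judged (in metres and radians):
On the way:
1. the tube lies down in the nest, butted against the end stop, before the upper half goes on (z of tube in the frame of nest between -0.002 and 0.002 m and x of tube in the frame of nest between -0.003 and 0.003 m and y of tube in the frame of nest between -0.004 and 0.002 m and angle between the y axis of tube and the y axis of lower_half, either way round below 0.06 rad and horizontal distance between upper_half and split_face above 0.06 m), for 0.2 s.
At the end, for the whole second after the job is handed in: The tube lies on the nest's floor (within 2 mm), its end within 4 mm of the stop; the upper half sits on both dowels with its split face within 1.5 mm of the lower one, not tilted, its sprung pads pressing on the tube with more than 10 N, and the robot is still holding it there, at rest (z of tube in the frame of nest between -0.002 and 0.002 m and x of tube in the frame of nest between -0.003 and 0.003 m and y of tube in the frame of nest between -0.004 and 0.002 m and angle between the y axis of tube and the y axis of lower_half, either way round below 0.06 rad and z of upper_half in the frame of split_face between -0.0025 and 0.0015 m and horizontal distance between upper_half and split_face below 0.003 m and angle between the y axis of upper_half and the y axis of lower_half, either way round below 0.05 rad and angle between the z axis of upper_half and the z axis of lower_half, either way round below 0.03 rad and contact force between upper_half and tube above 10 N and contact force between any of the fingers, the arm and upper_half above 3 N and linear speed of upper_half below 0.02 m/s); the arm keeps its last pose, push and grip.
It fails at once if a bystander was moved more than 30 mm (distance of any of short_offcut, block_123, flat_tab, marker from where it was at the start of the episode above 0.03 m).
It also fails if it takes over 64 s, if anything falls off the work surface, if the arm or the gripper's body presses on something with over 40 N, if the wrist force passes 120 N, or if a joint passes its speed limit or range.

## Working session

There is one attempt and no reset: what is moved stays moved. The work goes in short steps, Python scripts to look and compute and a shell command to move; the robot and the scene stay as the last step left them, time stands still between calls to the robot, and variables do not carry over. Pictures are saved under pics/ and viewed, at most 10 in all, crops included, and the job is handed in when it is done.

```bash
ls; mkdir -p pics
python3 - <<'E'
from workcell import bot
import cv2
for n in("scene","top"):
    im=bot.camera(n); cv2.imwrite(f"pics/{n}0.png",cv2.cvtColor(im,cv2.COLOR_RGB2BGR))
    c=bot.calibration(n); print(n,c)
print(bot.get_obs())
E
```

```text
pics
scene {'vfov': 46.5181520148154, 'cx': 259.88670968907036, 'cy': 199.13163445608487, 'k1': 0.023650715005803354, 'camera_from_world': array([[ 0.68420434, -0.72892426,  0.0231052 , -0.37030263],
       [-0.4003838 , -0.40192303, -0.82349905,  0.19413828],
       [ 0.60955495,  0.55419068, -0.56684695,  1.21522324],
       [ 0.        ,  0.        ,  0.        ,  1.        ]])}
top {'vfov': 49.818576208219966, 'cx': 251.26354817516346, 'cy': 188.70370317384717, 'k1': 0.011012636514067801, 'camera_from_world': array([[-5.96618139e-04, -9.99996138e-01, -2.71457873e-03,
        -8.81502792e-02],
       [-9.81581339e-01,  1.10423070e-03, -1.91041502e-01,
         4.15086717e-01],
       [ 1.91043762e-01,  2.55060100e-03, -9.81578206e-01,
         1.07960468e+00],
       [ 0.00000000e+00,  0.00000000e+00,  0.00000000e+00,
         1.00000000e+00]])}
{'time': 0.1, 'q': array([7.69501626e+01, 5.00926928e+00, 1.00405730e+01, 9.50972830e+01,
       4.90350998e-05, 8.99977436e+01]), 'qd': array([-0.00961637, -0.13702247,  0.08243849,  0.01081821,  0.03444789,
        0.02166333]), 'joint_efforts': array([-9.73892347e-04, -5.21559083e+01,  4.65654659e+01,  1.60674308e-02,
       -4.90497882e-05, -5.17132747e-06]), 'ee_pos': array([0.12414887, 0.53562288, 0.23065541]), 'tcp_rot': array([-1.79934021e+02, -5.16334714e-05,  1.66952419e+02]), 'wrist_force': array([ 0.24964959, -0.40322784,  0.35672387]), 'torque': array([-0.02107799,  0.00088471,  0.01407253]), 'grasp_force': 0.0, 'opening': 0.08582767429571032}
```

View pics/top0.png

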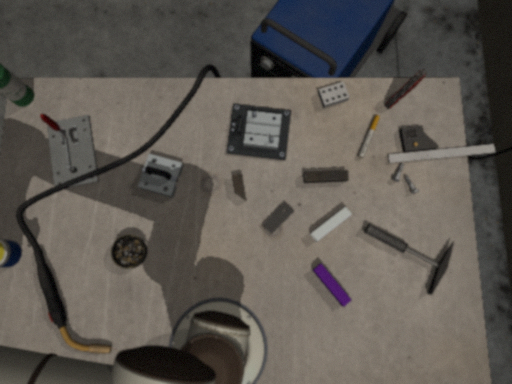

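View pics/scene0.png

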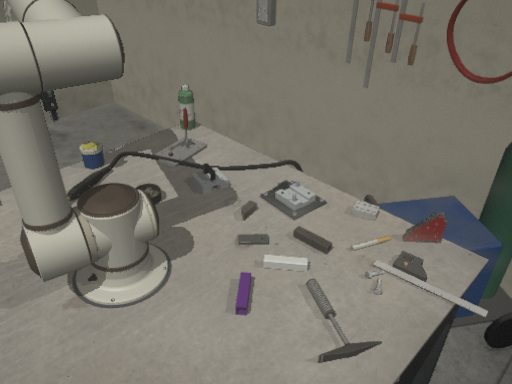

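The top view shows these dark bars:
- (325,175) is about 45 px long, or 120 mm.
- (278,217) is about 34 px long and wide, likely the flat tab.
- (238,185) is about 28 px long, likely the short offcut.

The purple bar (330,283) and the white bar (330,222) are decoys. The lower half is at (260,130) and the upper half at (160,173), with a hose beside it. I'll confirm in a crop.

Run:
```python
import cv2
im=cv2.imread("pics/top0.png")
cv2.imwrite("pics/c1.png",cv2.resize(im[90:240,125:360],None,fx=3.4,fy=3.4,interpolation=cv2.INTER_CUBIC)[:, :799])
im=cv2.imread("pics/scene0.png")
cv2.imwrite("pics/c2.png",cv2.resize(im[150:260,180:340],None,fx=5,fy=5,interpolation=cv2.INTER_CUBIC))
```

```text
(no output)
```

View pics/c1.png

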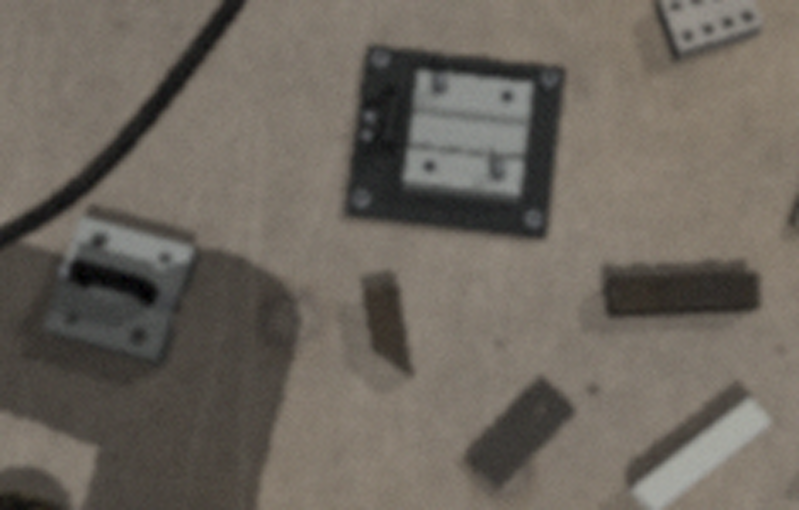

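View pics/c2.png

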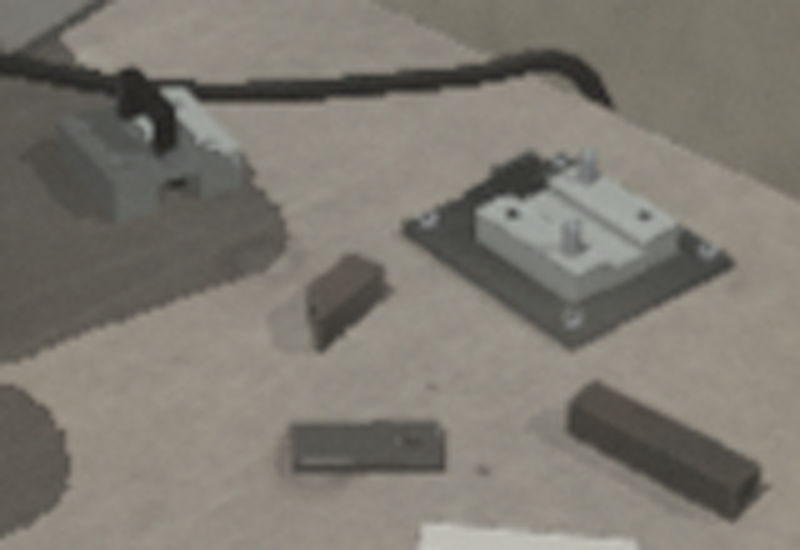

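The crops confirm it: the bar at top (325,175) is the long dark square tube. The offcut at (238,185) has the slanted end, and the piece at (278,217) is thin and drilled, so it is the tab. Next I'll compute poses.

```bash
cat > h.py <<'E'
import numpy as np,cv2
from workcell import bot
class Cam:
    def __init__(s,n):
        c=bot.calibration(n); s.M=np.array(c["camera_from_world"]); f=192/np.tan(np.radians(c["vfov"]/2))
        s.K=np.array([[f,0,c["cx"]],[0,f,c["cy"]],[0,0,1]]); s.d=np.array([c["k1"],0,0,0,0])
    def at(s,p,z):
        p=np.array(p,float).reshape(-1,1,2); n=cv2.undistortPoints(p,s.K,s.d)[:,0]
        r=np.c_[n,np.ones(len(n))]@s.M[:3,:3]; C=-s.M[:3,:3].T@s.M[:3,3]
        z=np.broadcast_to(z,len(n)); return C+r*((z-C[2])/r[:,2])[:,None]
    def proj(s,X):
        return cv2.projectPoints(np.array(X,float).reshape(-1,1,3),cv2.Rodrigues(s.M[:3,:3])[0],s.M[:3,3],s.K,s.d)[0][:,0]
T=Cam("top");S=Cam("scene")
c1=lambda p:(np.array(p,float)+.5)/3.4-.5+[125,90]
c2=lambda p:(np.array(p,float)+.5)/5-.5+[180,150]
E
python3 - <<'E'
from h import *
np.set_printoptions(precision=4,suppress=True)
ang=lambda a,b:np.degrees(np.arctan2(*(b-a)[1::-1]))
P=T.at(c1([(381,60),(550,77),(533,218),(361,199)]),.012);print("plate screws",P[:,:2].tolist(),P.mean(0),ang(P[1],P[0]),ang(P[2],P[3]))
P=T.at(c1([(507,96),(430,166)]),.035);print("screwholes",P,P.mean(0),np.linalg.norm(P[0]-P[1]))
P=S.at(c2([(515,213),(645,215)]),.035);print("S screwholes",P,P.mean(0),np.linalg.norm(P[0]-P[1]))
P=S.at(c2([(573,222),(590,150)]),.061);print("S doweltops",P,P.mean(0),np.linalg.norm(P[0]-P[1]))
P=S.at(c2([(430,218),(560,158),(708,250),(573,317)]),.012);print("S plate screws",P.mean(0),ang(P[2],P[1]),ang(P[3],P[0]))
P=T.at(c1([(98,240),(165,258),(138,335),(72,318)]),.032);print("upper",P,P.mean(0),ang(P[1],P[0]),ang(P[2],P[3]))
P=S.at(c2([(598,382),(762,465),(735,485),(568,402)]),.029);print("S tube",P,P.mean(0),ang(P[1],P[0]),ang(P[2],P[3]))
P=T.at(c1([(607,268),(757,268),(758,306),(607,306)]),.029);print("T tube",P,P.mean(0),ang(P[1],P[0]),ang(P[2],P[3]))
P=T.at(c1([(606,315),(759,311)]),.0);print("T tube near bottom",P,P.mean(0),ang(P[1],P[0]))
E
```

```text
plate screws [[0.6598474943703491, -0.04656272947222858], [0.64435643692057, -0.18972309207630014], [0.5207885667330666, -0.17356899118864816], [0.5373677635055709, -0.030649382838390714]] [ 0.5906 -0.1101  0.012 ] 83.82418315450683 83.3830555327668
screwholes [[ 0.6188 -0.1519  0.035 ]
 [ 0.5585 -0.0882  0.035 ]] [ 0.5886 -0.12    0.035 ] 0.08771876884322176
S screwholes [[ 0.5579 -0.087   0.035 ]
 [ 0.6177 -0.1498  0.035 ]] [ 0.5878 -0.1184  0.035 ] 0.08672473154403307
S doweltops [[ 0.5458 -0.1447  0.061 ]
 [ 0.6214 -0.0972  0.061 ]] [ 0.5836 -0.121   0.061 ] 0.08925081314986685
S plate screws [ 0.5908 -0.1065  0.012 ] 82.7767672002178 82.38740646036007
upper [[0.497  0.1818 0.032 ]
 [0.4819 0.1268 0.032 ]
 [0.4183 0.1462 0.032 ]
 [0.4323 0.1998 0.032 ]] [0.4574 0.1636 0.032 ] 74.61641310949167 75.36936452283852
S tube [[ 0.4609 -0.2372  0.029 ]
 [ 0.4673 -0.3534  0.029 ]
 [ 0.4419 -0.3528  0.029 ]
 [ 0.4331 -0.2367  0.029 ]] [ 0.4508 -0.2951  0.029 ] 93.16115767786944 94.33337249436802
T tube [[ 0.4738 -0.2318  0.029 ]
 [ 0.4737 -0.3533  0.029 ]
 [ 0.4421 -0.3527  0.029 ]
 [ 0.4423 -0.231   0.029 ]] [ 0.458  -0.2922  0.029 ] 89.91621789998327 89.92692904984568
T tube near bottom [[ 0.441  -0.2336  0.    ]
 [ 0.4442 -0.3602  0.    ]] [ 0.4426 -0.2969  0.    ] 91.46006923196289
```

```bash
python3 -m crank '[{"gripper":85,"travel":[-32,-46,0],"twist":[0,0,0]},{"gripper":85,"travel":[-32,-46,0],"twist":[0,0,0]},{"gripper":85,"travel":[-32,-46,0],"twist":[0,0,0]},{"gripper":85,"travel":[-32,-46,0],"twist":[0,0,0]},{"gripper":85,"travel":[-32,-46,0],"twist":[0,0,0]},{"gripper":85,"travel":[-32,-46,0],"twist":[0,0,0]},{"gripper":85,"travel":[-32,-46,0],"twist":[0,0,0]},{"gripper":85,"travel":[-32,-46,0],"twist":[0,0,0]},{"gripper":85,"travel":[-32,-46,0],"twist":[0,0,0]},{"gripper":85,"travel":[-32,-46,0],"twist":[0,0,0]},{"gripper":85,"travel":[-32,-46,0],"twist":[0,0,0]},{"gripper":85,"travel":[-32,-46,0],"twist":[0,0,0]}]' 40
python3 -m crank '[{"gripper":85,"travel":[-32,-46,0],"twist":[0,0,0]},{"gripper":85,"travel":[-32,-46,0],"twist":[0,0,0]},{"gripper":85,"travel":[-32,-46,0],"twist":[0,0,0]},{"gripper":85,"travel":[-32,-46,0],"twist":[0,0,0]},{"gripper":85,"travel":[0,0,0],"twist":[0,0,0.165]},{"gripper":85,"travel":[0,0,0],"twist":[0,0,0.165]},{"gripper":85,"travel":[0,0,0],"twist":[0,0,0.165]},{"gripper":85,"travel":[0,0,0],"twist":[0,0,0.165]},{"gripper":85,"travel":[0,0,0],"twist":[0,0,0.165]},{"gripper":85,"travel":[0,0,0],"twist":[0,0,0.165]},{"gripper":85,"travel":[0,0,0],"twist":[0,0,0.165]},{"gripper":85,"travel":[0,0,0],"twist":[0,0,0.155]}]'
cat >> h.py <<'E'
def go(x,y,z,yaw):
    "print tool-axes travel (at the present orientation) and twist to the pose"
    from scipy.spatial.transform import Rotation as R
    o=bot.get_obs(); A=R.from_euler('xyz',o["tcp_rot"],degrees=True); B=R.from_euler('xyz',[180,0,yaw],degrees=True)
    print("t",round(o["time"],2),"pos",o["ee_pos"].round(4),"rot",o["tcp_rot"].round(2),"q",o["q"].round(0),"F",o["wrist_force"].round(1),"open",o["opening"].round(4),o["grasp_force"])
    print("travel mm",(A.inv().apply(np.array([x,y,z])-o["ee_pos"])*1e3).round(1),"twist",(A.inv()*B).as_rotvec().round(3))
E
python3 -c "
from h import *
go(.455,-.294,.011,92)"
```

```text
time: 1.6
ee_pos: [0.3738, -0.0907, 0.2312]
tcp_rot: [180.0, 0.0, 166.9]
wrist_force: [1.6, 0.2, -0.1]
opening: 0.0849
grasp_force: 0.0
time: 3.1
ee_pos: [0.4567, -0.2967, 0.2308]
tcp_rot: [-180.0, -0.0, 91.6]
wrist_force: [0.7, 0.4, 0.4]
opening: 0.085
grasp_force: 0.0Traceback (most recent call last):
  File "<string>", line 3, in <module>
    go(.455,-.294,.011,92)
    ~~^^^^^^^^^^^^^^^^^^^^
  File "h.py", line 20, in go
    print("t",round(o["time"],2),"pos",o["ee_pos"].round(4),"rot",o["tcp_rot"].round(2),"q",o["q"].round(0),"F",o["wrist_force"].round(1),"open",o["opening"].round(4),o["grasp_force"])
                                                                                                                                                 ^^^^^^^^^^^^^^^^^^
AttributeError: 'float' object has no attribute 'round'
```

```bash
sed -i 's/o\["opening"\].round(4)/round(o["opening"],4)/' h.py
python3 -m crank '[{"gripper":85,"travel":[2,-1,55],"twist":[0,0,0]},{"gripper":85,"travel":[0,0,55],"twist":[0,0,0]},{"gripper":85,"travel":[0,0,50],"twist":[0,0,0]},{"gripper":85,"travel":[0,0,35],"twist":[0,0,0]},{"gripper":85,"travel":[0,0,17],"twist":[0,0,0]},{"gripper":85,"travel":[0,0,8],"twist":[0,0,0]},{"gripper":0,"travel":[0,0,0],"twist":[0,0,0]},{"gripper":0,"travel":[0,0,0],"twist":[0,0,0]},{"gripper":0,"travel":[0,0,0],"twist":[0,0,0]},{"gripper":0,"travel":[0,0,0],"twist":[0,0,0]},{"gripper":0,"travel":[0,0,0],"twist":[0,0,0]},{"gripper":0,"travel":[0,0,0],"twist":[0,0,0]}]' 40
python3 -m crank '[{"gripper":0,"travel":[0,0,0],"twist":[0,0,0]},{"gripper":0,"travel":[0,0,-40],"twist":[0,0,0]},{"gripper":0,"travel":[0,0,-50],"twist":[0,0,0]},{"gripper":0,"travel":[0,0,-30],"twist":[0,0,0]},{"gripper":0,"travel":[0,0,0],"twist":[0,0,0]}]'
python3 - <<'E'
from h import *
go(.588-.01*.122,-.119-.01*.993,.08,83)
for n in("scene","top"):
    im=cv2.cvtColor(bot.camera(n),cv2.COLOR_RGB2BGR); cv2.imwrite(f"pics/{n}1.png",im)
a=cv2.imread("pics/scene1.png")[130:280,220:380]; b=cv2.imread("pics/top1.png")[90:240,205:365]
cv2.imwrite("pics/m1.png",cv2.resize(np.hstack([a,b]),None,fx=2.5,fy=2.5,interpolation=cv2.INTER_CUBIC))
E
```

```text
time: 4.6
ee_pos: [0.4562, -0.2952, 0.0124]
tcp_rot: [179.9, 0.1, 91.9]
wrist_force: [-2.2, -0.1, 6.0]
opening: 0.0278
grasp_force: 40.0
time: 5.22
ee_pos: [0.4567, -0.2955, 0.1337]
tcp_rot: [179.8, 0.1, 91.9]
wrist_force: [0.1, 0.5, -2.0]
opening: 0.028
grasp_force: 40.4
t 5.22 pos [ 0.4567 -0.2955  0.1337] rot [1.798e+02 1.400e-01 9.189e+01] q [-33.   3.  -3.  84.   0.  55.] F [ 0.1  0.5 -2. ] open 0.028 40.3562605168554
travel mm [162.4 135.3  53.8] twist [0.004 0.002 0.155]
```

View pics/m1.png

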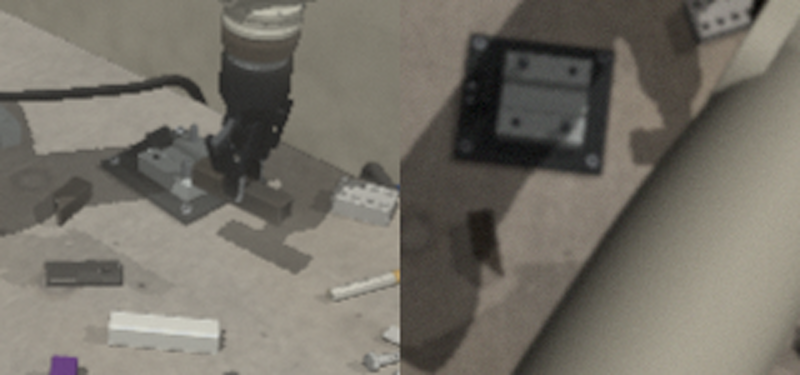

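```bash
python3 -m crank '[{"gripper":0,"travel":[55,43,0],"twist":[0,0,0]},{"gripper":0,"travel":[55,45,0],"twist":[0,0,0]},{"gripper":0,"travel":[55,46,0],"twist":[0,0,0]},{"gripper":0,"travel":[0,0,0],"twist":[0.004,0.002,0.155]},{"gripper":0,"travel":[0,0,0],"twist":[0,0,0]},{"gripper":0,"travel":[0,0,0],"twist":[0,0,0]}]'
python3 - <<'E'
from h import *
go(.587,-.126,.06,83)
E
```

```text
time: 6.08
ee_pos: [0.5683, -0.1459, 0.1302]
tcp_rot: [-179.7, -0.1, 83.1]
wrist_force: [0.7, 0.3, -1.0]
opening: 0.0283
grasp_force: 40.4
t 6.08 pos [ 0.5683 -0.1459  0.1302] rot [-1.7967e+02 -1.0000e-01  8.3140e+01] q [-14.  10.   4.  85.   0.  82.] F [ 0.7  0.3 -1. ] open 0.0283 40.44416662174626
travel mm [21.9 16.6 70.2] twist [-0.006 -0.002  0.002]
```

```bash
python3 -m crank '[{"gripper":0,"travel":[22,16.5,0],"twist":[-0.006,-0.002,0.002]},{"gripper":0,"travel":[0,0,35],"twist":[0,0,0]},{"gripper":0,"travel":[0,0,27],"twist":[0,0,0]},{"gripper":0,"travel":[0,0,0],"twist":[0,0,0]},{"gripper":0,"travel":[0,0,0],"twist":[0,0,0]}]'
python3 - <<'E'
from h import *
go(.587,-.126,.0475,83)
im=cv2.cvtColor(bot.camera("scene"),cv2.COLOR_RGB2BGR)
cv2.imwrite("pics/m2.png",cv2.resize(im[150:240,240:370],None,fx=6,fy=6,interpolation=cv2.INTER_CUBIC))
E
```

```text
time: 6.7
ee_pos: [0.5883, -0.1263, 0.0705]
tcp_rot: [179.8, 0.0, 82.9]
wrist_force: [-0.2, -1.3, -1.3]
opening: 0.028
grasp_force: 40.5
t 6.7 pos [ 0.5883 -0.1263  0.0705] rot [1.7983e+02 2.0000e-02 8.2900e+01] q [-12.  12.  -0.  78.  -0.  85.] F [-0.2 -1.3 -1.3] open 0.028 40.45036383729894
travel mm [ 0.2 -1.4 22.9] twist [ 0.003  0.    -0.002]
```

View pics/m2.png

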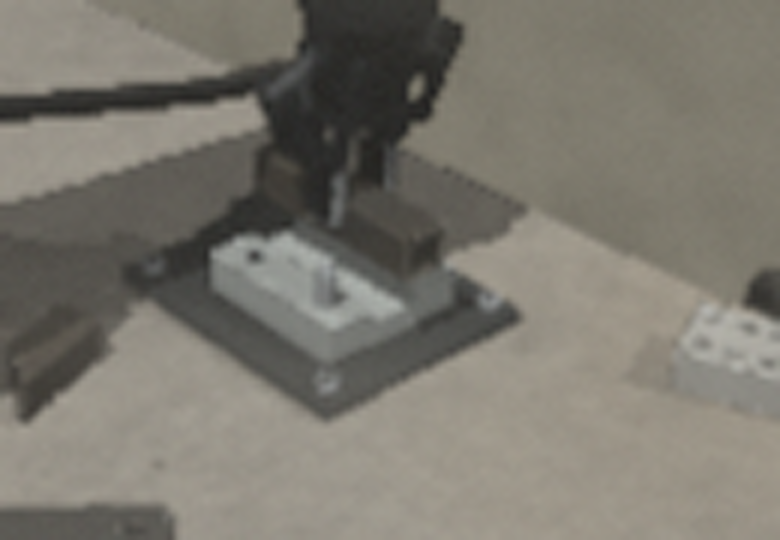

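The tube hangs aligned over the nest. In the crop its near end is at (405,250), with the nest below it. I'll lower it until it makes contact.

```bash
python3 -m crank '[{"gripper":0,"travel":[0,-0.5,20],"twist":[0,0,0]},{"gripper":0,"travel":[0,0,5],"twist":[0,0,0]},{"gripper":0,"travel":[0,0,4],"twist":[0,0,0]},{"gripper":0,"travel":[0,0,2],"twist":[0,0,0]},{"gripper":0,"travel":[0,0,0],"twist":[0,0,0]}]'
```

```text
time: 7.38
ee_pos: [0.5879, -0.1257, 0.0386]
tcp_rot: [179.9, 0.0, 82.9]
wrist_force: [0.4, 0.0, -1.6]
opening: 0.0279
grasp_force: 40.4
```

```bash
python3 -m crank '[{"gripper":0,"travel":[0,0,1],"twist":[0,0,0]},{"gripper":0,"travel":[0,0,0.7],"twist":[0,0,0]},{"gripper":0,"travel":[0,0,0],"twist":[0,0,0]},{"gripper":0,"travel":[2,0,0],"twist":[0,0,0]},{"gripper":0,"travel":[0,0,0],"twist":[0,0,0]}]'
python3 -m crank '[{"gripper":0,"travel":[2,0,0],"twist":[0,0,0]},{"gripper":0,"travel":[0,0,0],"twist":[0,0,0]}]'
python3 -m crank '[{"gripper":0,"travel":[2,0,0],"twist":[0,0,0]},{"gripper":0,"travel":[0,0,0],"twist":[0,0,0]}]'
```

```text
time: 8.0
ee_pos: [0.5885, -0.1242, 0.0375]
tcp_rot: [179.8, 0.1, 82.9]
wrist_force: [-1.5, -5.4, 5.8]
opening: 0.028
grasp_force: 41.3
time: 8.25
ee_pos: [0.5889, -0.1223, 0.0375]
tcp_rot: [179.8, 0.1, 82.9]
wrist_force: [-1.1, -4.4, 5.5]
opening: 0.0283
grasp_force: 41.3
time: 8.5
ee_pos: [0.5892, -0.1203, 0.0375]
tcp_rot: [179.8, 0.1, 82.9]
wrist_force: [-1.0, -3.3, 5.5]
opening: 0.0281
grasp_force: 41.3
```

```bash
python3 -m crank '[{"gripper":0,"travel":[1.5,0,0],"twist":[0,0,0]},{"gripper":0,"travel":[0,0,0],"twist":[0,0,0]}]'
python3 -m crank '[{"gripper":0,"travel":[1.5,0,0],"twist":[0,0,0]},{"gripper":0,"travel":[0,0,0],"twist":[0,0,0]}]'
python3 -m crank '[{"gripper":0,"travel":[1.5,0,0],"twist":[0,0,0]},{"gripper":0,"travel":[0,0,0],"twist":[0,0,0]}]'
```

```text
time: 8.75
ee_pos: [0.5891, -0.12, 0.0374]
tcp_rot: [179.8, 0.2, 82.8]
wrist_force: [-0.8, -8.9, 4.7]
opening: 0.0278
grasp_force: 41.3
time: 9.0
ee_pos: [0.5892, -0.1199, 0.0375]
tcp_rot: [179.8, 0.4, 82.8]
wrist_force: [-2.9, -17.3, 5.0]
opening: 0.0278
grasp_force: 41.3
time: 9.25
ee_pos: [0.5891, -0.1198, 0.0375]
tcp_rot: [179.8, 0.5, 82.7]
wrist_force: [-3.1, -23.9, 5.0]
opening: 0.0279
grasp_force: 41.2
```

Butted. I'll ease off the push, open, rise and look.

```bash
python3 -m crank '[{"gripper":0,"travel":[-3,0,0],"twist":[0,0,0]},{"gripper":0,"travel":[0,0,0],"twist":[0,0,0]},{"gripper":48,"travel":[0,0,0],"twist":[0,0,0]},{"gripper":48,"travel":[0,0,0],"twist":[0,0,0]},{"gripper":48,"travel":[0,0,0],"twist":[0,0,0]},{"gripper":48,"travel":[0,0,-20],"twist":[0,0,0]},{"gripper":48,"travel":[0,0,-50],"twist":[0,0,0]},{"gripper":85,"travel":[0,0,-55],"twist":[0,0,0]},{"gripper":85,"travel":[-50,0,-30],"twist":[0,0,0]},{"gripper":85,"travel":[0,0,0],"twist":[0,0,0]},{"gripper":85,"travel":[0,0,0],"twist":[0,0,0]}]'
python3 - <<'E'
from h import *
# upper half grasp: bar along 75 deg; want tool x along the bar
go(.4574,.1636,.25,75)
a=cv2.cvtColor(bot.camera("scene"),cv2.COLOR_RGB2BGR)[150:240,240:340]
cv2.imwrite("pics/m3.png",cv2.resize(a,None,fx=6,fy=6,interpolation=cv2.INTER_CUBIC))
E
```

```text
time: 10.62
ee_pos: [0.5821, -0.1675, 0.1909]
tcp_rot: [179.9, -0.0, 82.9]
wrist_force: [0.2, 0.2, -0.0]
opening: 0.0852
grasp_force: 0.0
t 10.62 pos [ 0.5821 -0.1675  0.1909] rot [ 1.7994e+02 -1.0000e-02  8.2870e+01] q [-16.  12.  13.  91.   0.  81.] F [ 0.2  0.2 -0. ] open 0.0852 0.0
travel mm [ 313.1 -164.7  -59.3] twist [ 0.001 -0.     0.137]
```

View pics/m3.png

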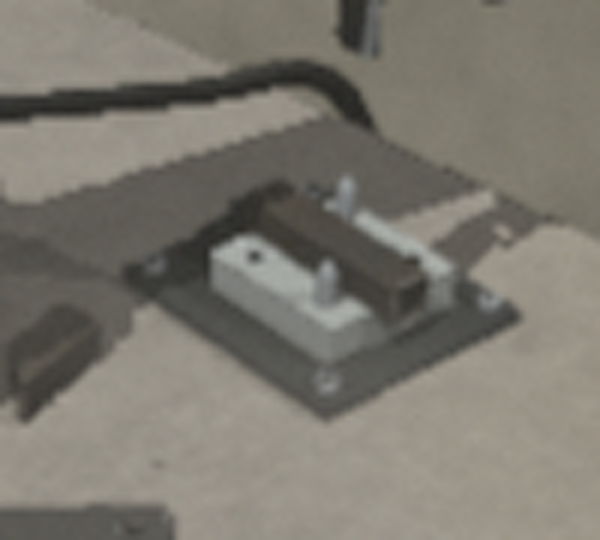

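The tube sits flat in the nest with its end at the stop. In the crop its near end is at (400,300) and its far end at (270,200). Now for the upper half.

```bash
python3 -m crank '[{"gripper":85,"travel":[40,-20.6,0],"twist":[0,0,0]},{"gripper":85,"travel":[40,-20.6,0],"twist":[0,0,0]},{"gripper":85,"travel":[40,-20.6,0],"twist":[0,0,0]},{"gripper":85,"travel":[40,-20.6,0],"twist":[0,0,0]},{"gripper":85,"travel":[40,-20.6,0],"twist":[0,0,0]},{"gripper":85,"travel":[40,-20.6,0],"twist":[0,0,0]},{"gripper":85,"travel":[40,-20.6,0],"twist":[0,0,0]},{"gripper":85,"travel":[33,-20.6,0],"twist":[0,0,0]},{"gripper":85,"travel":[0,0,0],"twist":[0,0,0.137]},{"gripper":85,"travel":[0,0,0],"twist":[0,0,0]},{"gripper":85,"travel":[0,0,0],"twist":[0,0,0]}]' 100
python3 -c "
from h import *
go(.4574,.1636,.044,75)"
```

```text
time: 12.05
ee_pos: [0.4571, 0.1633, 0.1906]
tcp_rot: [179.9, 0.0, 75.2]
wrist_force: [-0.0, 0.4, 1.3]
opening: 0.0851
grasp_force: 0.0
t 12.05 pos [0.4571 0.1633 0.1906] rot [1.7994e+02 4.0000e-02 7.5220e+01] q [ 20.  -5.  -4.  91.  -0. 124.] F [-0.   0.4  1.3] open 0.0851 0.0
travel mm [5.000e-01 1.000e-01 1.466e+02] twist [0.001 0.001 0.004]
```

```bash
python3 -m crank '[{"gripper":85,"travel":[0,0,50],"twist":[0,0,0]},{"gripper":85,"travel":[0,0,50],"twist":[0,0,0]},{"gripper":85,"travel":[0,0,30],"twist":[0,0,0]},{"gripper":85,"travel":[0,0,16],"twist":[0,0,0]},{"gripper":0,"travel":[0,0,0],"twist":[0,0,0]},{"gripper":0,"travel":[0,0,0],"twist":[0,0,0]},{"gripper":0,"travel":[0,0,0],"twist":[0,0,0]},{"gripper":0,"travel":[0,0,0],"twist":[0,0,0]},{"gripper":0,"travel":[0,0,0],"twist":[0,0,0]},{"gripper":0,"travel":[0,0,0],"twist":[0,0,0]},{"gripper":0,"travel":[0,0,0],"twist":[0,0,0]}]' 40
python3 -m crank '[{"gripper":0,"travel":[0,0,0],"twist":[0,0,0]},{"gripper":0,"travel":[0,0,0],"twist":[0,0,0]}]' 100
python3 -c "
from h import *
go(.4574,.1636,.044,75)"
```

```text
time: 13.42
ee_pos: [0.4581, 0.1634, 0.0462]
tcp_rot: [179.8, -0.1, 75.0]
wrist_force: [-1.8, -0.1, 5.9]
opening: 0.015
grasp_force: 40.2
time: 13.68
ee_pos: [0.4583, 0.1634, 0.0464]
tcp_rot: [179.8, -0.1, 75.1]
wrist_force: [-0.6, 0.3, 7.1]
opening: 0.0141
grasp_force: 98.3
t 13.68 pos [0.4583 0.1634 0.0464] rot [ 1.798e+02 -6.000e-02  7.506e+01] q [ 20.  -3. -19.  74.  -0. 125.] F [-0.6  0.3  7.1] open 0.0141 98.34547877311707
travel mm [-0.1 -0.9  2.4] twist [ 0.003 -0.001  0.001]
```

```bash
python3 -m crank '[{"gripper":0,"travel":[0,0,-20],"twist":[0,0,0]},{"gripper":0,"travel":[0,0,-35],"twist":[0,0,0]},{"gripper":0,"travel":[0,0,-40],"twist":[0,0,0]},{"gripper":0,"travel":[0,0,-35],"twist":[0,0,0]},{"gripper":0,"travel":[0,0,0],"twist":[0,0,-0.137]},{"gripper":0,"travel":[0,0,0],"twist":[0,0,0]}]'
python3 -c "
from h import *
go(.5885,-.119,.155,83)"
```

```text
time: 14.42
ee_pos: [0.4572, 0.1632, 0.1747]
tcp_rot: [179.9, 0.0, 82.9]
wrist_force: [1.2, -0.0, -5.0]
opening: 0.014
grasp_force: 98.5
t 14.43 pos [0.4572 0.1632 0.1747] rot [1.7994e+02 4.0000e-02 8.2860e+01] q [ 20.  -5.  -6.  89.  -0. 117.] F [ 1.2 -0.  -5. ] open 0.014 98.466557264328
travel mm [-263.6  165.3   20.1] twist [ 0.001  0.001 -0.002]
```

```bash
python3 -m crank '[{"gripper":0,"travel":[-20,12,0],"twist":[0,0,0]},{"gripper":0,"travel":[-35,22,0],"twist":[0,0,0]},{"gripper":0,"travel":[-35,22,0],"twist":[0,0,0]},{"gripper":0,"travel":[-35,22,0],"twist":[0,0,0]},{"gripper":0,"travel":[-35,22,0],"twist":[0,0,0]},{"gripper":0,"travel":[-35,22,0],"twist":[0,0,0]},{"gripper":0,"travel":[-35,22,0],"twist":[0,0,0]},{"gripper":0,"travel":[-33.6,21.3,0],"twist":[0,0,0]},{"gripper":0,"travel":[0,0,20],"twist":[0,0,0]},{"gripper":0,"travel":[0,0,0],"twist":[0,0,0]},{"gripper":0,"travel":[0,0,0],"twist":[0,0,0]}]'
python3 - <<'E'
from h import *
go(.5885,-.119,.135,83)
a=cv2.cvtColor(bot.camera("scene"),cv2.COLOR_RGB2BGR)[130:230,240:340]
b=cv2.cvtColor(bot.camera("top"),cv2.COLOR_RGB2BGR)[80:180,200:300]
cv2.imwrite("pics/m4.png",cv2.resize(np.hstack([a,b]),None,fx=4,fy=4,interpolation=cv2.INTER_CUBIC))
E
```

```text
time: 15.8
ee_pos: [0.5886, -0.1184, 0.1555]
tcp_rot: [179.9, 0.0, 82.8]
wrist_force: [1.6, -0.4, -5.0]
opening: 0.014
grasp_force: 98.5
t 15.8 pos [ 0.5886 -0.1184  0.1555] rot [1.7994e+02 1.0000e-02 8.2850e+01] q [-11.  11.   8.  87.  -0.  86.] F [ 1.6 -0.4 -5. ] open 0.014 98.5357403755188
travel mm [-0.6 -0.  20.5] twist [ 0.001  0.    -0.003]
```

View pics/m4.png

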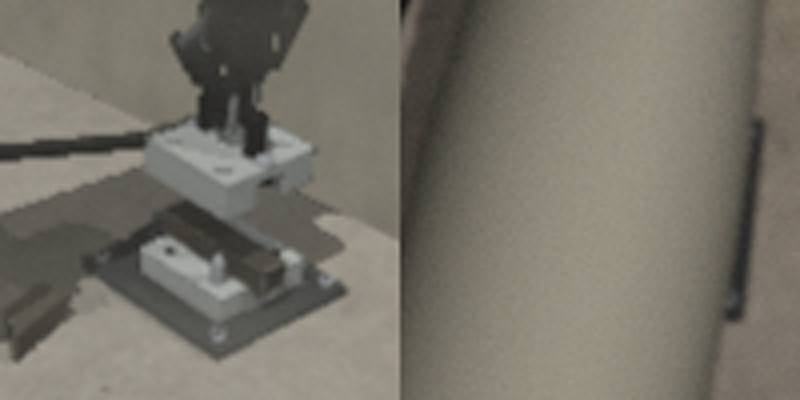

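The upper half hangs level and square over the tube, with its near corner at about (235,218) in the crop. Lowering onto the dowels.

```bash
python3 -c "
from h import *
L=np.array([.5885,-.119]);a=np.radians(-7.1);R=np.array([[np.cos(a),-np.sin(a)],[np.sin(a),np.cos(a)]])
print('expected corner in m4',(S.proj([[*(L+R@[-.0485,-.048]),.109]])-[240,130]+.5)*4)"
python3 -m crank '[{"gripper":0,"travel":[0,0,30],"twist":[0,0,0]},{"gripper":0,"travel":[0,0,12],"twist":[0,0,0]},{"gripper":0,"travel":[0,0,0],"twist":[0,0,0]},{"gripper":0,"travel":[0,0,4],"twist":[0,0,0]},{"gripper":0,"travel":[0,0,0],"twist":[0,0,0]}]'
```

```text
expected corner in m4 [[229.34895779 220.62625506]]
time: 16.52
ee_pos: [0.5892, -0.1188, 0.1101]
tcp_rot: [179.9, 0.0, 82.9]
wrist_force: [-0.5, -0.3, -5.1]
opening: 0.0138
grasp_force: 98.6
```

```bash
for i in 1; do :; done; python3 -m crank '[{"gripper":0,"travel":[0,0,3],"twist":[0,0,0]},{"gripper":0,"travel":[0,0,2],"twist":[0,0,0]},{"gripper":0,"travel":[0,0,0],"twist":[0,0,0]}]'
python3 -m crank '[{"gripper":0,"travel":[0,0,3],"twist":[0,0,0]},{"gripper":0,"travel":[0,0,0],"twist":[0,0,0]}]'
python3 -m crank '[{"gripper":0,"travel":[0,0,2],"twist":[0,0,0]},{"gripper":0,"travel":[0,0,0],"twist":[0,0,0]}]'
```

```text
time: 16.9
ee_pos: [0.5888, -0.1188, 0.1043]
tcp_rot: [179.9, 0.0, 82.9]
wrist_force: [0.3, -0.2, -5.7]
opening: 0.014
grasp_force: 98.7
time: 17.15
ee_pos: [0.5888, -0.1188, 0.1012]
tcp_rot: [179.9, 0.0, 82.9]
wrist_force: [-0.4, 0.6, -4.7]
opening: 0.0146
grasp_force: 98.7
time: 17.4
ee_pos: [0.5889, -0.1189, 0.0994]
tcp_rot: [179.9, 0.0, 82.9]
wrist_force: [0.8, 0.1, -5.4]
opening: 0.0141
grasp_force: 98.7
```

```bash
python3 -m crank '[{"gripper":0,"travel":[0,0,2],"twist":[0,0,0]},{"gripper":0,"travel":[0,0,2],"twist":[0,0,0]},{"gripper":0,"travel":[0,0,0],"twist":[0,0,0]}]'
python3 -m crank '[{"gripper":0,"travel":[0,0,3],"twist":[0,0,0]},{"gripper":0,"travel":[0,0,3],"twist":[0,0,0]},{"gripper":0,"travel":[0,0,0],"twist":[0,0,0]}]'
```

```text
time: 17.77
ee_pos: [0.589, -0.1189, 0.0954]
tcp_rot: [179.9, 0.0, 82.9]
wrist_force: [1.2, -1.2, -5.6]
opening: 0.0142
grasp_force: 98.6
time: 18.15
ee_pos: [0.5889, -0.1189, 0.0891]
tcp_rot: [179.9, 0.0, 82.9]
wrist_force: [0.6, -1.8, -6.8]
opening: 0.014
grasp_force: 98.5
```

```bash
python3 -m crank '[{"gripper":0,"travel":[0,0,3],"twist":[0,0,0]},{"gripper":0,"travel":[0,0,2],"twist":[0,0,0]},{"gripper":0,"travel":[0,0,0],"twist":[0,0,0]}]' 120
python3 -m crank '[{"gripper":0,"travel":[0,0,2],"twist":[0,0,0]},{"gripper":0,"travel":[0,0,0],"twist":[0,0,0]}]'
python3 -m crank '[{"gripper":0,"travel":[0,0,1],"twist":[0,0,0]},{"gripper":0,"travel":[0,0,0],"twist":[0,0,0]}]'
```

```text
time: 18.52
ee_pos: [0.5893, -0.119, 0.0854]
tcp_rot: [179.8, 0.0, 82.9]
wrist_force: [-0.7, -0.8, 2.5]
opening: 0.0134
grasp_force: 122.4
time: 18.77
ee_pos: [0.5893, -0.119, 0.0835]
tcp_rot: [179.8, 0.0, 82.9]
wrist_force: [-1.8, -1.1, 5.6]
opening: 0.0139
grasp_force: 122.8
time: 19.02
ee_pos: [0.5894, -0.1189, 0.0828]
tcp_rot: [179.8, 0.0, 82.9]
wrist_force: [-3.1, -0.7, 7.9]
opening: 0.0134
grasp_force: 123.2
```

```bash
python3 -m crank '[{"gripper":0,"travel":[0,0,1],"twist":[0,0,0]},{"gripper":0,"travel":[0,0,0],"twist":[0,0,0]}]'
python3 -m crank '[{"gripper":0,"travel":[0,0,1],"twist":[0,0,0]},{"gripper":0,"travel":[0,0,0],"twist":[0,0,0]}]'
python3 -m crank '[{"gripper":0,"travel":[0,0,1],"twist":[0,0,0]},{"gripper":0,"travel":[0,0,0],"twist":[0,0,0]}]'
```

```text
time: 19.27
ee_pos: [0.5894, -0.119, 0.082]
tcp_rot: [179.8, 0.0, 82.9]
wrist_force: [-2.3, -1.4, 8.1]
opening: 0.0132
grasp_force: 123.3
time: 19.52
ee_pos: [0.5894, -0.119, 0.0815]
tcp_rot: [179.8, 0.0, 82.9]
wrist_force: [-4.4, -0.7, 12.6]
opening: 0.0134
grasp_force: 123.8
time: 19.77
ee_pos: [0.5894, -0.1191, 0.0814]
tcp_rot: [179.7, 0.0, 82.9]
wrist_force: [-8.4, -1.0, 18.7]
opening: 0.0139
grasp_force: 124.6
```

```bash
python3 -m crank '[{"gripper":0,"travel":[0,0,1],"twist":[0,0,0]},{"gripper":0,"travel":[0,0,0],"twist":[0,0,0]},{"gripper":0,"travel":[0,0,0],"twist":[0,0,0]},{"gripper":0,"travel":[0,0,0],"twist":[0,0,0]}]'
python3 - <<'E'
from h import *
a=cv2.cvtColor(bot.camera("scene"),cv2.COLOR_RGB2BGR)[130:230,240:340]
cv2.imwrite("pics/m5.png",cv2.resize(a,None,fx=6,fy=6,interpolation=cv2.INTER_CUBIC))
E
```

```text
time: 20.27
ee_pos: [0.5894, -0.1191, 0.0814]
tcp_rot: [179.7, 0.0, 82.9]
wrist_force: [-10.6, -0.2, 24.9]
opening: 0.0134
grasp_force: 125.5
```

View pics/m5.png

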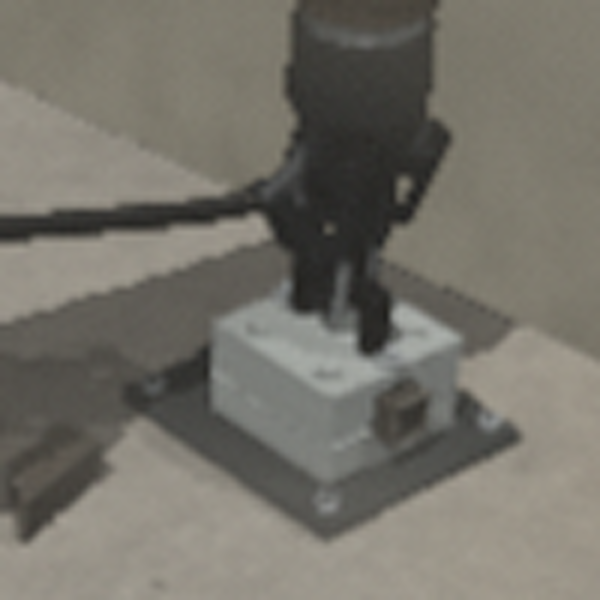

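The two halves meet flush: there is only a seam line, from (215,380) to (330,450). The tube end shows in the channel at (403,410), and the gripper is still holding the handle with about 25 N downward. Handing in.

```bash
python3 -c "
from workcell import bot
print(bot.job_done())"
```

```text
the job is handed in; nothing more can be done
None
```

The 120 mm tube is seated in the nest and butted against the stop, and the arm is holding the upper half shut and flush on the dowels with about 25 N; I handed the job in at about 20 s, and the hand-in call gave no verdict.

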